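Take down a specimen-flattening stack

TASK

The flatworms between the two glass plates are flat now, so take the stack on the white tile apart: put each steel weight back in the wooden case it fits, lay the smaller cover plate flat in the middle of the ribbed draining tray, and lay the larger plate with the specimens on it, specimens up, centred and square across the two rods of the staining rack. Keep the glass and weights upright and level, set things down rather than dropping them, and do not disturb the brown bottle or the staining jar.

Things in the scene. Friction and masses are not known exactly. Their poses are not given: they have to be found in the camera images.
- large_weight_mid (a point): larger of two plain steel knob weights, 250 g: upright cylinder 44 mm diameter and 20 mm high, on it a neck 12 mm diameter and 5 mm high, on that a round knob 18 mm diameter and 11 mm high (36 mm in all). The point is on its axis, 18 mm above its underside, so the middle of the knob is 12.5 mm above it. z up. Starts near one end of the cover plate; which end varies.
- small_weight_mid (a point): smaller steel knob weight, 100 g: cylinder 28 mm diameter and 18 mm high, neck 12 mm diameter and 5 mm high, knob 18 mm diameter and 11 mm high (34 mm in all). The point is on its axis, 17 mm above its underside, so the middle of the knob is 11.5 mm above it. z up. Starts near the other end of the cover plate, its axis about 45 mm from that of the large weight.
- cover_mid (a point): smaller glass plate (cover), 90 x 50 x 8 mm, 90 g, lying flat: x along the 90 mm, y along the 50 mm, z up; the point is its centre. Starts under both weights, resting on the spacer strips of the larger plate with a 3 mm gap between the plates and both long axes nearly parallel.
- base_mid (a point): larger glass plate, 130 x 60 x 8 mm, 156 g, white frosted strip at one short end, brown specimens and two cemented glass spacer strips (3 mm high, across the plate, 36 mm either side of its centre) on its upper face: x along the 130 mm, y along the 60 mm, z up; the point is the centre of the 8 mm plate. Starts at the bottom of the stack, flat on a white tile 150 x 110 x 8 mm.
- large_case: fixed open wooden case bottom for the large weight: round, 78 mm diameter, 14 mm high, with a round recess 56 mm diameter and 6 mm deep in its top (its closed lid lies apart, near the robot). Origin at the centre of its underside; the recess floor is 8 mm above it.
- small_case: fixed open wooden case bottom for the small weight: round, 62 mm diameter, 14 mm high, with a round recess 40 mm diameter and 6 mm deep in its top (its closed lid lies apart, near the robot). Origin at the centre of its underside; the recess floor is 8 mm above it.
- rack_top (a point): staining rack: fixed open steel tray 170 x 120 x 24 mm, above it two parallel rods of 8 mm diameter, their axes 80 mm apart and 34 mm above the bench, 136 mm long. The point is midway between the rods at the height of their tops, 38 mm above the bench. x runs square to the rods (from one to the other), y along them; the larger plate lies with its 130 mm along x.
- drain_top (a point): draining tray: fixed shallow plastic tray 180 (x) x 130 (y) x 12 mm with 3 mm walls and six straight ribs along x on its floor. The point is the middle of the tray at the height of the rib tops, 7 mm above the bench; the rim is 5 mm higher.
- stain_bottle: bystander: loose closed brown glass bottle, 54 mm diameter, 105 mm tall. Origin at the centre of its underside.
- stain_jar: bystander: loose round staining jar of clear glass with a white lid, 56 mm diameter, 102 mm tall. Origin at the centre of its underside.

How it is judged:
By the outcome, as a careful person would: the job done as asked, in the order asked, and still so for the second after the job is handed in, with the robot touching nothing.
It also fails if it takes over 128 s, if anything falls off the work surface, if the arm or the gripper's body presses on something with over 40 N, if the wrist force passes 120 N, or if a joint passes its speed limit or range.

ROBOT

A 7-joint arm with a two-finger parallel gripper is mounted at the origin on the work surface. World frame = base frame: x ahead of the robot, y to its left, z up, the work surface at z = 0. Lengths are in m, angles in rad, forces in N, time in s.
With the tool pointing down it reaches from about 0.4 to 0.875 m from the base axis. Payload 19.3 kg.
Tool frame: the origin (TCP) lies at the centre of the arm's flange, where the gripper is bolted on; the fingertips stand 173 mm ahead of it and the grasp point (between the pads) lies 155 mm ahead of it (robot.nose_length is the distance from the TCP to the fingertips, in m); x points along the fingers, y is the direction in which the jaws open and shut, and the axes are right-handed (so a half turn about x gives the same grasp; the last joint's range is limited). The gripper opens to 85 mm and grips with 20 to 120 N. Pads are 22 mm wide; open, the fingers measure 114 mm over their backs; the gripper's body (76 mm by 85 mm) begins 54 mm behind the grasp point. The pads swing forward as they close: fully open they stand 13 mm farther back than shut.
Start: joints at [1.191, 0.521, -0.036, 1.599, 0.021, 1.021, -0.113], TCP at [0.191, -0.595, 0.405] pointing down, gripper open.
Joint ranges: [-2.91, 2.91], [-0.3, 2.13], [-1.5, 1.42], [0.17, 2.43], [-1.26, 4.41], [0.16, 1.93], [-2.52, 2.52]. Speed limits (rad/s): [1.89, 1.89, 2.39, 2.39, 3.01, 3.01, 3.01].

INTERFACE

Orientations are given as [roll, pitch, yaw] about the fixed x, y, z axes, in that order (R = Rz(yaw) Ry(pitch) Rx(roll)).
In Python, from plant import robot gives the robot as it stands. The module is installed in compiled form; this text tells all that it offers. Calls block until the motion is done:
- robot.move_to(position, orientation): joint-space move of the TCP to a pose.
- robot.move_linear(position, rot=None, vel=0.15): straight line of the TCP; rot=None keeps the orientation; vel is the mean speed in m/s.
- robot.movej(angles): joint-space move.
- robot.gripper_open() and robot.close_gripper(squeeze=None): open the fingers fully, or close them until they stop; squeeze is the grip in N (None keeps the last).
- robot.dwell(seconds).
- robot.inverse_kinematics(position, orientation): joint angles nearest the present ones, or None.
- robot.read_state(): the state.
- robot.camera(name): name is "side" or "top"; returns (picture, depth): 480x640x3 uint8, red, green, blue; 480x640 float32, m along the optical axis (not along the pixel's ray), 0 where there is no reading.
- robot.get_calibration(name): a dict with "fx", "fy", "cx", "cy" (pixels), "distortion" ([k1, k2, p1, p2, k3] as OpenCV has them; the pictures are not rectified), "world_to_cam" (4x4, takes a point from world to camera coordinates). Camera axes: x right, y down, z forward; pixel columns grow to the right and rows downward; lengths in m; the calibration is good to about 2 mm. A picture is of the moment at which its call begins. get_calibration takes no time and is no camera call.
A pose or a line that the arm cannot do raises robot.PlanningError and nothing moves.
- robot.hand_in(): hands the job in, once; it reports no verdict.
Trained networks look in the newest picture that a camera, given by its name, has taken for a name from the list of things; names that differ only in an ending like _2 or _b are one class to them, and where a whole thing is asked for, a point or a joint stands for the part that bears it (a point fixed in the world has none). Each returns a list of dicts, best first, with "conf" (0 to 1); they miss things now and then, are a little off and sometimes report something else, mostly with a low value. They report only what shows in the picture. A call takes as long as a camera call.
- robot.spot_in(thing, camera): "extent" ([left, top, width, height] in pixels, round what is visible of it).
- robot.landmark_of(thing, camera): "centre" ([column, row] in pixels: a listed point, or the origin of a listed thing).
The state is a dict: "time": time; "joint_positions": joint angles; "qvel": joint speeds; "effort": joint torques, N m; "eef_pos": TCP position; "orientation": TCP orientation; "force": force on the tool from outside, world axes, zero at the start; "wrist_torque": the same for the moment, N m; "opening": finger opening in m.
Only numpy, scipy, OpenCV 4.12 (cv2) and the standard library are available. Lean on these libraries where they do the work, as an engineer would, in place of code of your own. Each camera call takes 0.05 s, during which the arm holds its last target. There are 200 camera calls.

## Working session

There is one attempt and no reset: what is moved stays moved. The work goes in short steps, each a Python script; the robot and the scene stay as the last script left them, time stands still between calls to the robot, and variables do not carry over. Pictures are saved under pics/ and viewed, about 12 in all and at most 16, crops included, and the job is handed in when it is done.

```bash
mkdir -p pics
cat > h.py <<'E'
import numpy as np, cv2
from plant import robot
def calib(n):
    c=robot.get_calibration(n); K=np.array([[c["fx"],0,c["cx"]],[0,c["fy"],c["cy"]],[0,0,1.]])
    return K,np.array(c["distortion"],float),np.array(c["world_to_cam"],float)
def ray(n,px):
    K,d,T=calib(n); u=cv2.undistortPoints(np.array(px,float).reshape(-1,1,2),K,d).reshape(-1,2)
    v=np.c_[u,np.ones(len(u))]@T[:3,:3]; o=-T[:3,:3].T@T[:3,3]
    return o,v
def at_z(n,px,z):
    o,v=ray(n,px); return o+v*((z-o[2])/v[:,2])[:,None]
def cloud(n,dep):
    K,d,T=calib(n); h,w=dep.shape; g=np.stack(np.meshgrid(np.arange(w),np.arange(h)),-1).reshape(-1,2).astype(float)
    u=cv2.undistortPoints(g.reshape(-1,1,2),K,d).reshape(-1,2); z=dep.reshape(-1,1)
    p=np.c_[u*z,z]; return ((p-T[:3,3])@T[:3,:3]).reshape(h,w,3)
def proj(n,P):
    K,d,T=calib(n); return cv2.projectPoints(np.array(P,float).reshape(-1,3),cv2.Rodrigues(T[:3,:3])[0],T[:3,3],K,d)[0].reshape(-1,2)
def save(f,im): cv2.imwrite("pics/"+f,cv2.cvtColor(im,cv2.COLOR_RGB2BGR))
E
python3 - <<'E'
from h import *
Z=dict(large_weight_mid=.045,small_weight_mid=.044,cover_mid=.023,base_mid=.012,large_case=0,small_case=0,rack_top=.038,drain_top=.007,stain_bottle=0,stain_jar=0)
for n in("top","side"):
    im,d=robot.camera(n); save(n+"0.png",im); np.savez("/tmp/"+n+"0.npz",im=im,d=d)
    K,_,T=calib(n); print(n,K[0,0],-T[:3,:3].T@T[:3,3],T[2,:3])
    for t,z in Z.items():
        r=robot.landmark_of(t,n); 
        for q in r[:2]: print(t,np.round(q["conf"],2),np.round(q["centre"],1),at_z(n,[q["centre"]],z)[0].round(4))
s=robot.read_state();print(s["time"],s["eef_pos"],s["orientation"],s["opening"])
E
```

```text
top 589.2154544937601 [ 0.48246817 -0.0235872   1.20735887] [ 0.09037117  0.01914699 -0.99572408]
large_weight_mid 0.95 [151.5 298.1] [0.4615 0.348  0.045 ]
small_weight_mid 0.61 [148.6 322.8] [0.4131 0.3538 0.044 ]
cover_mid 0.76 [155.  311.6] [0.434  0.3477 0.023 ]
base_mid 0.6 [158.8 309.6] [0.4374 0.3434 0.012 ]
large_case 0.65 [413.  231.8] [ 0.5869 -0.1772  0.    ]
small_case 0.75 [239.5 230.2] [0.5972 0.18   0.    ]
rack_top 0.42 [150.  323.3] [0.4117 0.3529 0.038 ]
drain_top 0.87 [321.4 254.2] [0.5441 0.0114 0.007 ]
stain_bottle 0.84 [248.9 169.5] [0.7239 0.1598 0.    ]
stain_bottle 0.48 [155.7 310.5] [0.4353 0.3535 0.    ]
stain_jar 0.9 [412.6 161.8] [ 0.7327 -0.1809  0.    ]
side 523.740994788829 [0.24232228 0.77555353 0.59867809] [ 0.33860797 -0.77232739 -0.53745236]
large_weight_mid 0.75 [294.2 393.5] [0.4563 0.3525 0.045 ]
small_weight_mid 0.56 [323.7 404.7] [0.4131 0.3522 0.044 ]
cover_mid 0.78 [308.4 404.6] [0.4386 0.3449 0.023 ]
base_mid 0.73 [313.9 415.7] [0.4274 0.3508 0.012 ]
large_case 0.81 [351. 220.] [ 0.5782 -0.1789  0.    ]
large_case 0.29 [310.2 410.9] [0.4394 0.3368 0.    ]
small_case 0.63 [261.3 315.2] [0.6013 0.1879 0.    ]
rack_top 0.96 [414.2 179.3] [ 0.4882 -0.3675  0.038 ]
drain_top 0.98 [331.2 267.7] [0.5437 0.0166 0.007 ]
stain_bottle 0.78 [209.9 284. ] [0.7302 0.1533 0.    ]
stain_jar 0.85 [286.8 205.4] [ 0.7377 -0.1753  0.    ]
1.1 [ 0.19053249 -0.59524556  0.40469878] [-2.91480208  1.57079049  0.53658592] 0.08586434213351633
```

View pics/top0.png

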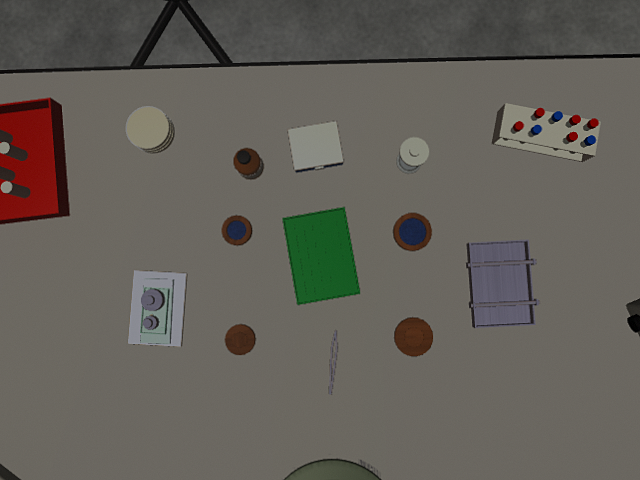

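View pics/side0.png

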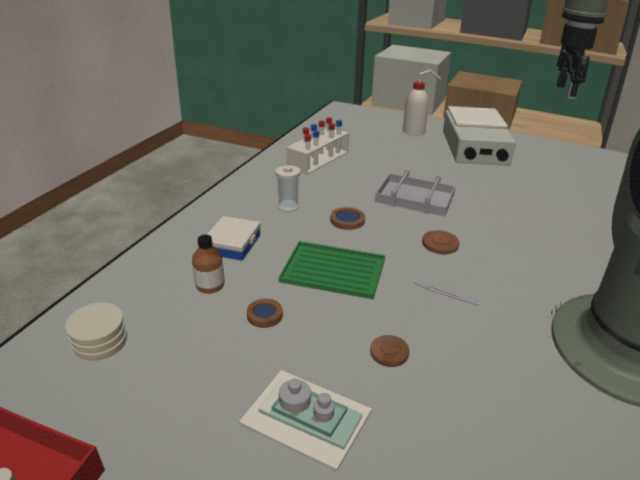

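```bash
cat >> h.py <<'E'
def ortho(n,im,c,half,z,s=3):
    # rectified view: up = +x world, left = +y world, s px/mm
    h,w=int(half[0]*2000*s),int(half[1]*2000*s); r,q=np.mgrid[:h,:w]
    X=c[0]+half[0]-(r+.5)/s/1000; Y=c[1]+half[1]-(q+.5)/s/1000
    p=proj(n,np.stack([X,Y,0*X+z],-1)).astype(np.float32).reshape(h,w,2)
    return cv2.remap(im,p[...,0],p[...,1],cv2.INTER_CUBIC)
E
python3 - <<'E'
from h import *
D={n:np.load(f"/tmp/{n}0.npz") for n in("top","side")}
def st(im): 
    return np.clip(cv2.normalize(im,None,0,255,cv2.NORM_MINMAX),0,255).astype(np.uint8)
a=[st(ortho(n,D[n]["im"],(.435,.348),(.095,.065),.016,3)) for n in D]
save("stack.png",np.hstack(a))
a=[st(ortho(n,D[n]["im"],(.488,-.37),(.1,.075),z,2.6)) for n,z in(("top",.038),("side",.038))]
save("rack.png",np.hstack(a))
def hull(n,m,z):
    k,l,s,_=cv2.connectedComponentsWithStats(m.astype(np.uint8)); i=1+np.argmax(s[1:,4]); r,c=np.where(l==i)
    return s[i,4],at_z(n,np.c_[c,r],z)[:,:2]*1000
for n in D:
    im=D[n]["im"]; H=cv2.cvtColor(im,cv2.COLOR_RGB2HSV).astype(int); P=cloud(n,D[n]["d"])
    g=(abs(H[...,0]-60)<12)&(H[...,1]>130)
    if n=="side": g[:200]=False
    if n=="top": g&=(P[...,2]>-.01)
    k,p=hull(n,g,.012); print(n,"drain",k,cv2.minAreaRect(p.astype(np.float32)))
    for nm,c in(("small",(.6,.183)),("large",(.583,-.178))):
        near=np.hypot(P[...,0]-c[0],P[...,1]-c[1])<.06
        for col,m,z in(("blue",(abs(H[...,0]-115)<15)&(H[...,1]>80)&near,.008),("case",(H[...,1]>80)&near,.014)):
            k,p=hull(n,m,z); print(n,nm,col,k,p.mean(0).round(1),np.ptp(p,0).round(1),cv2.minEnclosingCircle(p.astype(np.float32)))
    near=(abs(P[...,0]-.435)<.1)&(abs(P[...,1]-.35)<.08)
    q=P[near]; print(n,"zmax",np.percentile(q[:,2],[50,80,95,99,100]).round(4))
    for z0 in(.049,.056):
        q=P[near&(P[...,2]>z0)]; print(z0,len(q))
        if len(q)>4:
            _,lab,cen=cv2.kmeans(q.astype(np.float32),2,None,(3,50,1e-5),5,cv2.KMEANS_PP_CENTERS); print(cen.round(4),np.bincount(lab[:,0]))
E
```

```text
top drain 5538 ((541.9413452148438, 12.712028503417969), (178.3251953125, 128.42869567871094), 9.080632209777832)
top small blue 265 [597.7 185.3] [35.3 37.1] ((597.607666015625, 185.55416870117188), 18.979249954223633)
top small case 675 [596.7 183.8] [57.8 59.5] ((597.1046142578125, 183.90176391601562), 31.057466506958008)
top large blue 549 [ 587.3 -174.4] [53.3 53.2] ((587.5167846679688, -174.49815368652344), 27.090974807739258)
top large case 1109 [ 586.6 -173.7] [75.6 77.1] ((586.5623168945312, -173.67662048339844), 38.79777526855469)
top zmax [0.0039 0.0151 0.0446 0.0603 0.0661]
0.049 169
[[0.4584 0.3473 0.0584]
 [0.4146 0.3511 0.0591]] [94 75]
0.056 133
[[0.4591 0.3473 0.0613]
 [0.4142 0.3516 0.0599]] [68 65]
side drain 3409 ((537.8524780273438, 21.63579559326172), (175.58470153808594, 133.70118713378906), 8.909369468688965)
side small blue 184 [597.5 183.7] [33.2 30.4] ((597.753662109375, 183.6683807373047), 17.39722442626953)
side small case 745 [591.4 194.4] [64.8 70.3] ((593.2635498046875, 194.04331970214844), 36.530513763427734)
side large blue 152 [ 587.7 -177.9] [47.3 39. ] ((587.7837524414062, -179.6394500732422), 24.07481575012207)
side large case 525 [ 581.2 -160.4] [78.9 92.5] ((581.5633544921875, -162.27622985839844), 46.43479537963867)
side zmax [0.0069 0.0172 0.0464 0.0613 0.0652]
0.049 350
[[0.4121 0.3561 0.0588]
 [0.4559 0.3523 0.0603]] [169 181]
0.056 289
[[0.456  0.3515 0.0618]
 [0.4124 0.3552 0.0601]] [152 137]
```

View pics/stack.png

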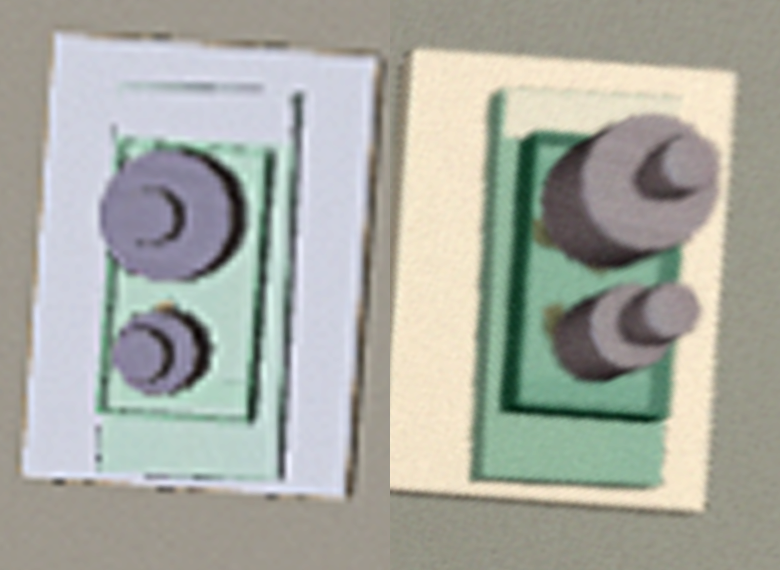

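View pics/rack.png

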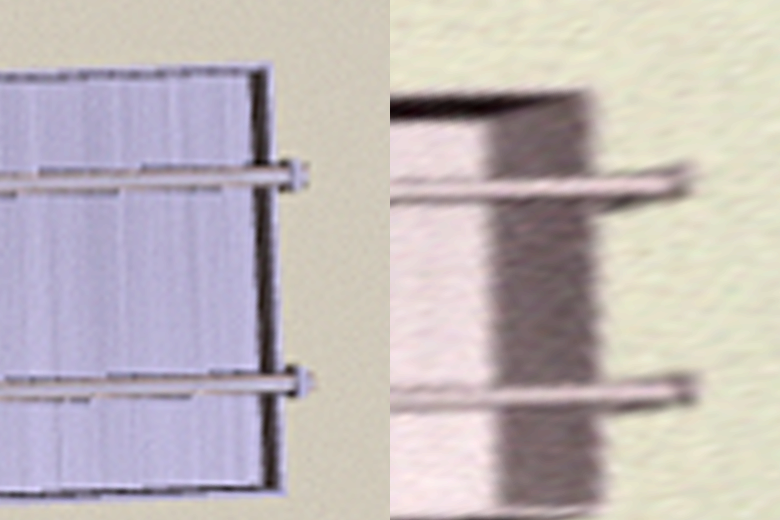

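```bash
cat >> h.py <<'E'
from scipy.spatial.transform import Rotation as R
import warnings; warnings.filterwarnings("ignore")
def ori(yaw,flip=0):
    y=np.array([-np.sin(yaw),np.cos(yaw),0])*(-1 if flip else 1); x=np.array([0,0,-1.])
    return R.from_matrix(np.c_[x,y,np.cross(x,y)]).as_euler("xyz").tolist()
E
python3 - <<'E'
from h import *
D={n:np.load(f"/tmp/{n}0.npz") for n in("top","side")}
st=lambda im:cv2.normalize(im,None,0,255,cv2.NORM_MINMAX)
save("rack2.png",np.hstack([st(ortho(n,D[n]["im"],(.488,-.345),(.1,.09),.038,2.2)) for n in D]))
save("drain2.png",np.hstack([st(ortho(n,D[n]["im"],(.541,.014),(.12,.09),.012,2.2)) for n in D]))
T=dict(stackL=(.457,.3495,-.07),stackS=(.413,.354,-.07),small=(.5975,.184,0),large=(.587,-.1755,0),drain=(.541,.0135,.15),rack=(.488,-.343,.05))
for k,(x,y,w) in T.items():
    for f in(0,1):
        for z in(.2,.3):
            q=robot.inverse_kinematics([x,y,z],ori(w,f)); print(k,f,z,None if q is None else np.round(q,2))
E
```

```text
stackL 0 0.2 [-0.23  0.86 -0.78  1.84  0.83  0.81  0.05]
stackL 0 0.3 [-0.1   0.77 -0.99  1.79  0.76  1.01  0.1 ]
stackL 1 0.2 [-0.88  0.74  0.17  1.87 -0.22  0.54 -2.2 ]
stackL 1 0.3 [-0.88  0.58  0.17  1.83 -0.14  0.74 -2.27]
stackS 0 0.2 [-0.22  0.87 -0.87  1.92  0.92  0.82 -0.1 ]
stackS 0 0.3 [-0.09  0.78 -1.08  1.87  0.81  1.02 -0.02]
stackS 1 0.2 [-0.94  0.71  0.17  1.95 -0.24  0.49 -2.24]
stackS 1 0.3 [-0.94  0.54  0.17  1.91 -0.14  0.7  -2.33]
small 0 0.2 [ 0.09  0.91 -0.76  1.7   0.79  0.87  0.56]
small 0 0.3 [ 0.14  0.78 -0.83  1.66  0.66  1.01  0.65]
small 1 0.2 [-0.25  0.79 -0.22  1.72  0.26  0.66 -2.18]
small 1 0.3 [-0.14  0.67 -0.38  1.67  0.31  0.86 -2.22]
large 0 0.2 [ 0.63  0.86 -0.66  1.74  0.71  0.8   1.19]
large 0 0.3 [ 0.67  0.72 -0.73  1.7   0.57  0.95  1.29]
large 1 0.2 [ 0.25  0.77 -0.08  1.76  0.1   0.62 -1.46]
large 1 0.3 [ 0.27  0.63 -0.11  1.72  0.09  0.8  -1.45]
drain 0 0.2 [ 0.43  0.83 -0.8   1.93  0.87  0.77  0.84]
drain 0 0.3 [ 0.44  0.65 -0.81  1.88  0.61  0.87  1.04]
drain 1 0.2 [-0.04  0.7  -0.12  1.95  0.16  0.5  -1.71]
drain 1 0.3 [ 0.07  0.54 -0.27  1.9   0.21  0.73 -1.75]
rack 0 0.2 [ 0.94  0.83 -0.63  1.78  0.68  0.76  1.57]
rack 0 0.3 [ 0.99  0.7  -0.71  1.74  0.56  0.92  1.66]
rack 1 0.2 [ 0.53  0.75 -0.02  1.81  0.03  0.58 -1.03]
rack 1 0.3 [ 0.54  0.6  -0.04  1.77  0.03  0.77 -1.03]
```

View pics/rack2.png

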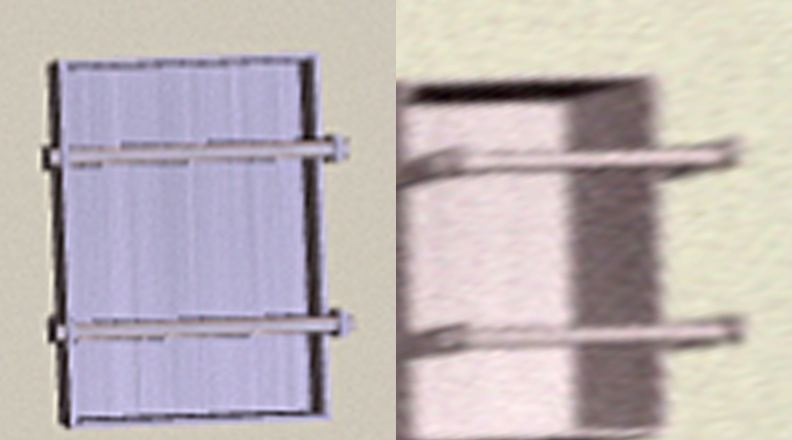

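View pics/drain2.png

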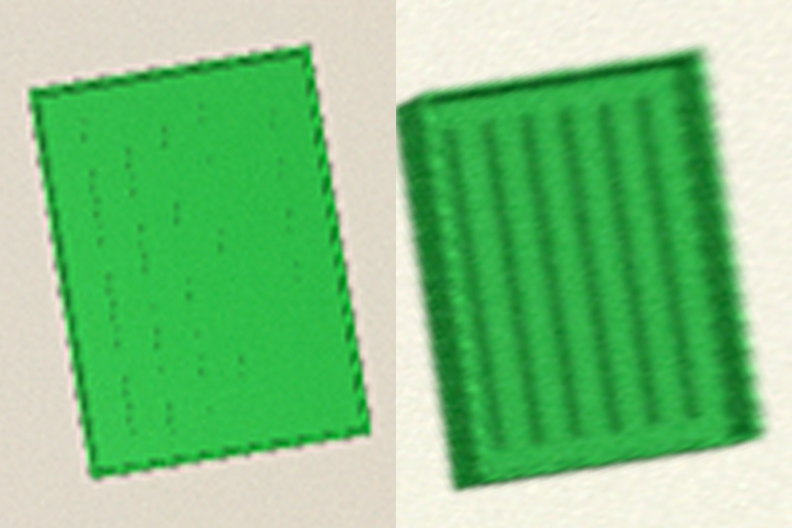

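```bash
cat >> h.py <<'E'
def info(t=""):
    s=robot.read_state(); print(t,"t",round(s["time"],1),"p",np.round(s["eef_pos"],4),"F",np.round(s["force"],2),"M",np.round(s["wrist_torque"],2),"op",round(s["opening"],4)); return s
def pick(x,y,z,yaw,sq,up=.08):
    robot.move_linear([x,y,z+.05],vel=.15); robot.move_linear([x,y,z],vel=.06); info("at")
    robot.close_gripper(sq); info("grip"); robot.move_linear([x,y,z+up],vel=.1); info("up")
def place(x,y,z,yaw):
    "lower to just above z, then creep until the support carries the load"
    robot.move_linear([x,y,z+.015],rot=ori(yaw),vel=.12); robot.move_linear([x,y,z+.003],vel=.04); f0=info("low")["force"][2]
    for i in range(1,10):
        robot.move_linear([x,y,z+.003-.0005*i],vel=.02); f=robot.read_state()["force"][2]
        if f-f0>1.5: break
    info(f"down {.003-.0005*i:.4f}")
def release(x,y,z): 
    robot.gripper_open(); s=info("open"); robot.move_linear([x,y,s["eef_pos"][2]+.1],vel=.15)
E
python3 - <<'E'
from h import *
x,y,yaw=.4573,.3497,-.07
robot.move_to([x,y,.36],ori(yaw)); info("hover")
im,d=robot.camera("side"); save("hov.png",im[230:480,150:480])
pick(x,y,.2235,yaw,30)
for n in("side","top"):
    im,d=robot.camera(n); np.savez(f"/tmp/{n}1.npz",im=im,d=d)
    c=proj(n,[[x,y,.1]])[0].astype(int); v=im[max(0,c[1]-120):c[1]+120,max(0,c[0]-120):c[0]+120]; save(n+"1.png",cv2.resize(v,None,fx=2,fy=2))
E
```

```text
hover t 4.5 p [0.4578 0.3492 0.3599] F [-0.1  -0.93 -0.58] M [-0.02  0.01 -0.01] op 0.0853
at t 6.3 p [0.4574 0.3498 0.2238] F [-0.7  -0.86 -0.13] M [-0.08  0.02 -0.02] op 0.0855
grip t 6.9 p [0.4573 0.3496 0.2236] F [-0.11 -2.67  4.73] M [-0.53  0.19 -0.02] op 0.016
up t 7.9 p [0.4573 0.3495 0.303 ] F [-0.36  0.81 -2.42] M [-0.   -0.05  0.01] op 0.0163
```

View pics/side1.png

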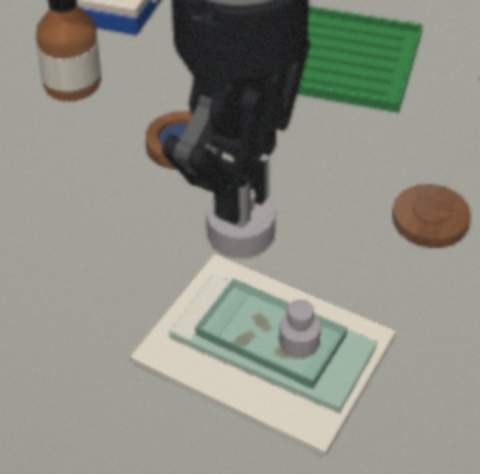

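Run:
```python
from h import *
x,y=.5865,-.1735; z=.2235-.019
robot.move_to([x,y,.31],ori(0)); info("over")
place(x,y,z,0); release(x,y,z)
im,d=robot.camera("top"); a=ortho("top",im,(x,y),(.06,.06),.02,4)
robot.move_to([.5,.1,.36],ori(-.07))
o=[]
for n in("top","side"):
    im,d=robot.camera(n); o.append(ortho(n,im,(x,y),(.06,.06),.014,3.3))
save("large.png",np.hstack(o)); info()
```

```text
over t 9.9 p [ 0.5867 -0.1722  0.3101] F [-0.52 -0.38 -2.87] M [-0.    0.01  0.05] op 0.0159
low t 11.3 p [ 0.5865 -0.1735  0.2074] F [-0.25  0.01 -2.71] M [ 0.   -0.03 -0.09] op 0.0162
down 0.0000 t 12.8 p [ 0.5865 -0.1736  0.2047] F [-1.49 -0.73  2.83] M [-0.08  0.29  0.02] op 0.0162
open t 13.5 p [ 0.5865 -0.1735  0.2045] F [ 0.1   0.74 -0.45] M [ 0.1  -0.05  0.02] op 0.0856
 t 15.6 p [0.5006 0.0988 0.3595] F [-0.63 -0.5  -0.53] M [-0.03  0.    0.  ] op 0.0852
```

View pics/large.png

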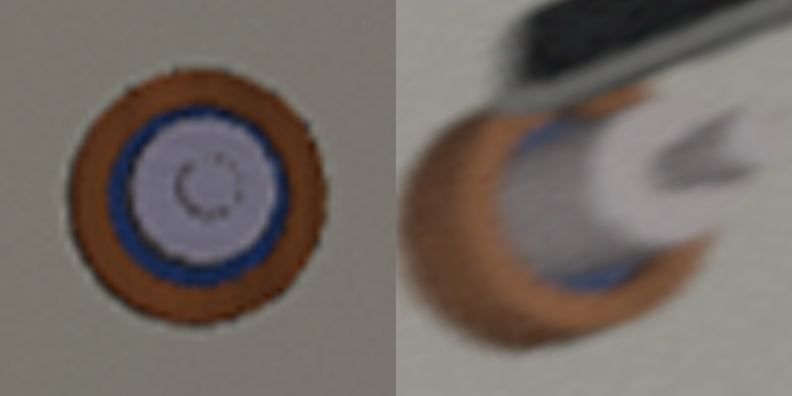

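Run:
```python
from h import *
x,y=.4132,.3533; z=.2215
robot.move_to([x,y,.32],ori(-.07)); pick(x,y,z,-.07,30)
x,y=.5965,.185
robot.move_to([x,y,.31],ori(0)); info("over")
place(x,y,z-.019,0); release(x,y,z)
robot.move_to([.5,-.1,.40],ori(-.07))
o=[]
for n in("top","side"):
    im,d=robot.camera(n); np.savez(f"/tmp/{n}2.npz",im=im,d=d); o.append(np.vstack([ortho(n,im,(.4355,.3485),(.08,.06),.016,3.3),ortho(n,im,(x,y),(.038,.06),.014,3.3)[:,:]]))
st=lambda im:cv2.normalize(im,None,0,255,cv2.NORM_MINMAX)
o=st(np.hstack(o)); save("two.png",cv2.resize(o,None,fx=.75,fy=.75)); print(o.shape); info()
```

```text
at t 18.1 p [0.4132 0.3535 0.2218] F [ 0.28 -1.19  0.17] M [-0.03 -0.02 -0.02] op 0.0857
grip t 18.7 p [0.4132 0.3533 0.2216] F [-0.4  -1.62  5.23] M [-0.18  0.08 -0.03] op 0.0159
up t 19.6 p [0.4131 0.3531 0.301 ] F [-0.    0.59 -0.53] M [-0.02  0.    0.01] op 0.0165
over t 20.6 p [0.5958 0.186  0.3098] F [-0.13  1.61 -0.19] M [ 0.06  0.06 -0.01] op 0.016
low t 22.0 p [0.5965 0.185  0.2053] F [ 1.04 -0.24 -1.36] M [-0.02 -0.   -0.02] op 0.0164
down 0.0000 t 23.5 p [0.5965 0.185  0.2027] F [-1.25  0.09  3.56] M [-0.12  0.18  0.02] op 0.0161
open t 24.2 p [0.5965 0.185  0.2025] F [-0.04 -0.39  0.14] M [-0.01  0.01 -0.02] op 0.0854
(778, 792, 3)
 t 26.3 p [ 0.5004 -0.0989  0.3997] F [-0.51  0.31 -0.67] M [ 0.06  0.01 -0.01] op 0.0855
```

View pics/two.png

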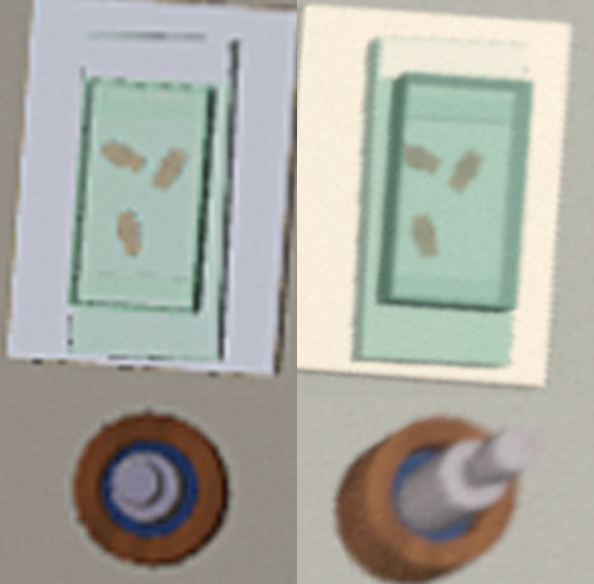

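Run:
```python
from h import *
x,y=.4359,.3494; z=.1903
robot.move_to([x,y,.30],ori(-.08)); pick(x,y,z,-.08,30,up=.1)
o=[]
for n in("side","top"):
    im,d=robot.camera(n); c=proj(n,[[x,y,.08]])[0].astype(int); v=im[max(0,c[1]-90):c[1]+90,max(0,c[0]-100):c[0]+100]; o.append(cv2.resize(v,(400,360)))
save("cov.png",np.hstack(o))
```

```text
at t 29.5 p [0.436  0.3495 0.1906] F [ 0.48  0.39 -0.89] M [-0.   -0.07  0.02] op 0.0855
grip t 30.0 p [0.4359 0.3494 0.1907] F [-1.23 -2.14  7.06] M [-0.4   0.23  0.02] op 0.049
up t 31.1 p [0.4358 0.3493 0.2897] F [-0.6  -0.5  -1.59] M [ 0.04  0.   -0.03] op 0.049
```

View pics/cov.png

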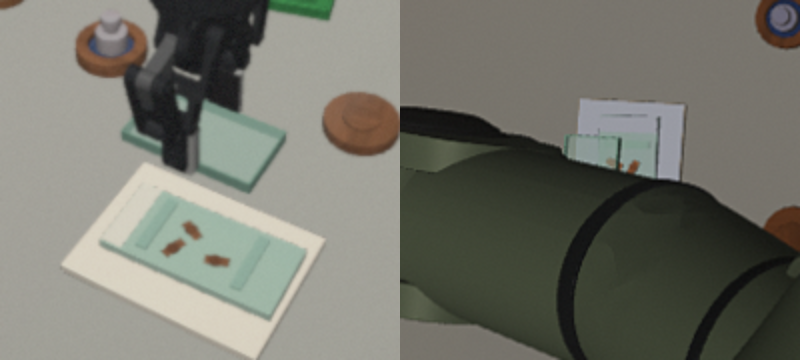

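Run:
```python
from h import *
x,y=.5409,.014; z=.1907-.012
robot.move_to([x,y,.28],ori(.158)); info("over")
place(x,y,z,.158); release(x,y,z)
robot.move_to([.42,.25,.36],ori(-.06))
o=[]
for n in("top","side"):
    im,d=robot.camera(n); o.append(ortho(n,im,(.541,.014),(.11,.08),.015,2.4))
save("drain3.png",cv2.normalize(np.hstack(o),None,0,255,cv2.NORM_MINMAX)); info()
```

```text
over t 32.5 p [0.5409 0.0153 0.2802] F [0.01 0.06 0.04] M [ 0.02 -0.    0.  ] op 0.0488
low t 33.9 p [0.5408 0.0141 0.1816] F [-0.76  0.03 -0.63] M [-0.04 -0.04  0.01] op 0.049
down 0.0000 t 35.4 p [0.5409 0.014  0.1788] F [-1.18  0.35  2.24] M [-0.09  0.13  0.04] op 0.0488
open t 35.8 p [0.5409 0.014  0.1787] F [-0.54  0.01  0.32] M [ 0.    0.01 -0.  ] op 0.0856
 t 37.8 p [0.4208 0.2489 0.3594] F [ 0.49 -1.37 -0.7 ] M [0.   0.02 0.02] op 0.0855
```

View pics/drain3.png

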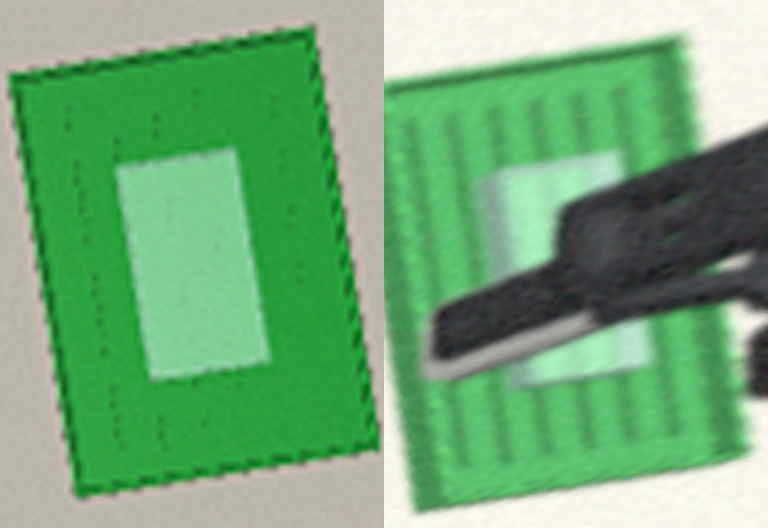

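Run:
```python
from h import *
x,y=.4354,.3483; z=.179
robot.move_to([x,y,.29],ori(-.058)); pick(x,y,z,-.058,40,up=.12)
o=[]
for n in("side",):
    im,d=robot.camera(n); c=proj(n,[[x,y,.1]])[0].astype(int); v=im[max(0,c[1]-120):c[1]+120,max(0,c[0]-130):c[0]+130]; o.append(cv2.resize(v,None,fx=2,fy=2))
save("base.png",np.hstack(o))
```

```text
at t 39.9 p [0.4355 0.3484 0.1793] F [-0.24  0.13  0.32] M [ 0.02 -0.03  0.01] op 0.0855
grip t 40.3 p [0.4355 0.3484 0.1796] F [-1.46 -1.98  9.46] M [-0.46  0.26  0.  ] op 0.0585
up t 41.7 p [0.4353 0.3482 0.2984] F [ 0.81  0.6  -1.29] M [0.   0.01 0.  ] op 0.0584
```

View pics/base.png

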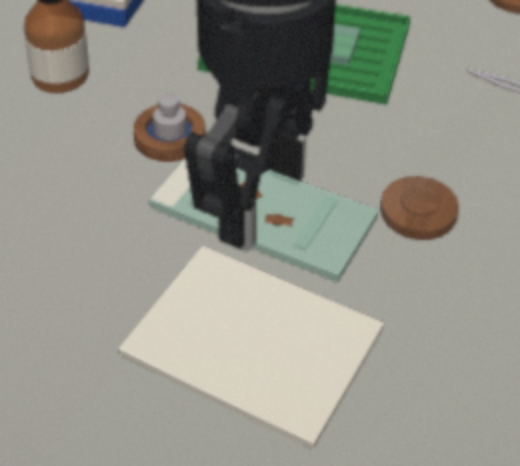

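Run:
```python
from h import *
x,y=.4782,-.3447; z=.1795+.030
robot.move_to([x,y,.30],ori(.03)); info("over")
place(x,y,z,.03); release(x,y,z)
robot.move_to([.42,.1,.40],ori(0))
o=[]
for n in("top","side"):
    im,d=robot.camera(n); np.savez(f"/tmp/{n}9.npz",im=im,d=d); o.append(ortho(n,im,(.478,-.345),(.1,.09),.042,2.2))
    for t in("stain_bottle","stain_jar","base_mid"): print(n,t,[(round(q["conf"],2),np.round(q["centre"],1)) for q in robot.landmark_of(t,n)[:1]])
save("rack3.png",cv2.normalize(np.hstack(o),None,0,255,cv2.NORM_MINMAX)); info()
```

```text
over t 44.2 p [ 0.4787 -0.3438  0.3001] F [-0.4   0.95 -1.31] M [-0.07 -0.01  0.01] op 0.0585
low t 45.4 p [ 0.4782 -0.3447  0.2124] F [-0.06  0.53 -0.98] M [ 0.01 -0.02 -0.03] op 0.0586
down 0.0000 t 46.9 p [ 0.4782 -0.3447  0.2097] F [-0.82  0.8   2.63] M [0.1  0.23 0.03] op 0.0584
open t 47.3 p [ 0.4782 -0.3447  0.2095] F [-0.13 -0.31  0.37] M [ 0.01 -0.03 -0.04] op 0.0856
top stain_bottle [(0.7, array([249.8, 169.2]))]
top stain_jar [(0.91, array([410.5, 165.5]))]
top base_mid [(0.83, array([505.2, 281.1]))]
side stain_bottle [(0.82, array([209.2, 283.3]))]
side stain_jar [(0.59, array([331.6, 268.9]))]
side base_mid [(0.65, array([420. , 182.8]))]
 t 50.2 p [0.4201 0.0999 0.4   ] F [ 0.73 -0.94 -0.28] M [0.03 0.01 0.02] op 0.0856
```

View pics/rack3.png

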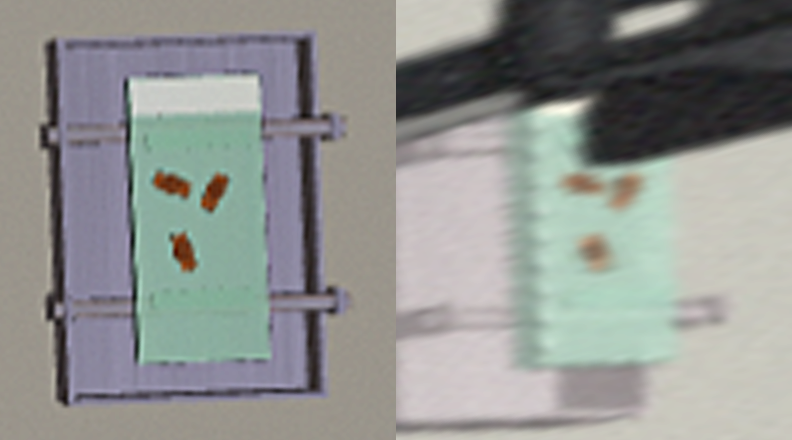

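Run:
```python
from h import *
a=np.load("/tmp/top0.npz")["im"];b=np.load("/tmp/top9.npz")["im"]
for n,c in(("bottle",(248,163)),("jar",(413,155)),):
    s=np.s_[c[1]-28:c[1]+28,c[0]-24:c[0]+24]; g=lambda i:cv2.cvtColor(i[s],cv2.COLOR_RGB2GRAY).astype(np.float32)
    print(n,cv2.phaseCorrelate(g(a),g(b)),abs(g(a)-g(b)).mean())
robot.hand_in(); info("done")
```

```text
bottle ((0.003930689767930318, 0.02610130441514613), 0.9569532997078366) 6.0412946
jar ((6.837714813201501e-05, -0.024761213742426236), 1.0096755623817444) 7.4229913
the job is handed in; nothing more can be done
the job is handed in; nothing more can be done
```

The stack is apart and the job is handed in at about 50 s on the robot's clock, with both weights, the cover plate and the specimen plate where you asked.

- **Weights:** Both are upright in the recesses of their own cases, set down until contact could be felt. The small one sits slightly off centre, but inside its recess.
- **Cover plate:** It lies flat in the draining tray, about 1 mm from the middle and square with the tray.
- **Specimen plate:** It lies across the two rods, specimens up. It is about 1–2 mm from centre in the top picture, and within about 0.01 rad of square.
- **Bottle and jar:** Neither moved; comparing the top pictures from before and after showed a shift of under 0.05 px for both.

Three checks were weaker or disagreed:

- The two cameras differed by about 2–4 mm on positions, so I mostly used the average.
- In the last side picture the arm hid part of the rack. In the earlier one it hid part of the tray, so the placing figures rest mainly on the top camera.
- The jar detector gave other spots at the end: about 4 px off in the top view and a plainly wrong spot in the side view. I relied on the image comparison instead.

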